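Swing the bench magnifier up and start the board test

TASK

Gently push the counterweighted bench magnifier up past its balance point, so that it stays raised by itself when you let go; do not fling it. Then press the start button of the test fixture beneath it all the way down and let it come back up. Nothing is to be picked up, and the circuit board and everything else on the bench stay where they are.

Things in the scene. Friction and masses are not known exactly. Their poses are not given: they have to be found in the camera images.
- pivot (a point): Pivot of the magnifier arm, on the hinge axis midway between the two dark cheeks (90 mm over their outsides) of the fixed grey stand (base 130 x 120 x 18 mm), 130 mm above the table. Axes are the stand's: x along the hinge, z up. The arm swings in the y-z plane: when down it points to -y and 15 degrees upward; pushing it up takes its end up and over towards +y.
- boom (a joint): Angle of the magnifier arm: 0 rad down on its stop, 1.85 rad fully raised on its other stop (31 degrees beyond upright). Balance is at about 0.6 rad: below it the arm falls back, beyond it goes on by itself, damped, to the raised stop in a few seconds. Pushing at the handle takes 1 to 3 N. A 50 mm steel counterweight sits at the pivot's other side.
- handle (a point): Centre of the black cross-handle at the arm's free end: 14 mm diameter, 90 mm long, parallel to the hinge. Between it and the pivot are a round lens (112 mm over its white rim, 16 mm thick, centre 125 mm from the pivot) and a flat bar. With the arm at angle a the handle lies, in the pivot's axes, at y = -0.2 cos(a + 0.262), z = 0.2 sin(a + 0.262) m.
- start_top (a point): Centre of the top of the round white start button (34 mm diameter, standing 11 mm above its black 50 mm housing) on the robot's side of the flat grey test fixture (190 x 150 x 16 mm, fixed) beneath the lens. Pressed from above: 7 mm travel, sprung, 5 N at the bottom; it comes back up when let go.
- start (a joint): Travel of the start button: 0 m released, 0.007 m fully down.
- board_mid (a point): Centre of the green circuit board (78 x 106 x 4 mm, parts up to 18 mm high on it) lying loose in the low nest of the test fixture, beyond the button; stays where it is.
- meter: Bystander, loose: yellow hand multimeter, 150 x 75 x 43 mm, lying. Origin at its underside. Leave alone.
- motor: Bystander, loose: small upright steel motor, 36 mm diameter, 61 mm tall. Origin at its underside. Leave alone.
- spool: Bystander, loose: aluminium solder spool, 48 mm diameter, 42 mm tall. Origin at its underside. Leave alone.
- flux: Bystander, loose: white plastic bottle, 54 mm diameter, about 130 mm tall. Origin at its underside. Leave alone.
- driver: Bystander, loose: screwdriver lying on the table. Origin at its underside. Leave alone.
- tin: Bystander, loose: small dark round tin, 60 mm diameter, 35 mm tall. Origin at its underside. Leave alone.
Not all that is in view belongs to the job. What is shaped like the part that bears start_top but purple or yellow is not meant.

How it is judged:
On the way, in this order (a step that is already met when the one before it is completed fails the run):
1. the magnifier is up past its balance point and stays raised with the robot off it (value of joint boom above 1.5 rad and contact force between each of the arm, the fingers and boom below 0.2 N), for 0.3 s.
2. the start button is pressed all the way down (value of joint start above 0.0055 m), for 0.05 s.
At the end, for the whole second after the job is handed in: The magnifier arm rests raised (joint above 1.5 rad, still), the start button is back up (under 1.5 mm), the board is within 10 mm and every bystander within 30 mm of its starting place (value of joint boom above 1.5 rad and velocity of joint boom between -0.05 and 0.05 rad/s and value of joint start below 0.0015 m and distance of board_mid from where it was at the start of the episode below 0.01 m and distance of each of meter, motor, spool, flux, driver, tin from where it was at the start of the episode below 0.03 m); the robot touches nothing.
It fails at once if the magnifier is flung (faster than 3 rad/s) (velocity of joint boom above 3 rad/s or velocity of joint boom below -3 rad/s).
It fails at once if the start button is pressed before the magnifier is up (value of joint start above 0.004 m and value of joint boom below 1.4 rad).
It fails at once if the circuit board is moved or lifted out of its place (distance of board_mid from where it was at the start of the episode above 0.01 m).
It fails at once if a bystander is picked up or pushed away (more than 30 mm) (distance of any of meter, motor, spool, flux, driver, tin from where it was at the start of the episode above 0.03 m).
It also fails if it takes over 51 s, if anything falls off the work surface, if the arm or the gripper's body presses on something with over 40 N, if the wrist force passes 120 N, or if a joint passes its speed limit or range.

ROBOT

A 6-joint arm with a two-finger parallel gripper is mounted at the origin on the work surface. World frame = base frame: x ahead of the robot, y to its left, z up, the work surface at z = 0. Lengths are in m, angles in rad, forces in N, time in s.
With the tool pointing down it reaches from about 0.375 to 0.9 m from the base axis. Payload 3.1 kg.
Tool frame: the origin (TCP) lies between the finger pads; the fingertips stand 17 mm ahead of it and the grasp point (between the pads) lies 2 mm behind it; z points along the fingers, y is the line along which they close (so a half turn about z gives the same grasp; the last joint's range is limited). The gripper opens to 85 mm and grips with 20 to 120 N. Pads are 22 mm wide; open, the fingers measure 114 mm over their backs; the gripper's body (76 mm by 85 mm) begins 54 mm behind the grasp point. The pads swing forward as they close: fully open they stand 13 mm farther back than shut.
Start: joints at [0.953, 0.527, 1.433, -0, 1.181, -0.178], TCP at [0.266, 0.566, 0.248] pointing down, gripper open.
Joint ranges: [-3.08, 3.08], [-0.75, 2.2], [0.22, 2.44], [-1.43, 4.57], [0, 2.65], [-2.85, 2.85]. Speed limits (rad/s): [2.79, 2.79, 3.14, 3.14, 3.14, 3.14].

INTERFACE

Orientations are given as a unit quaternion [x, y, z, w].
In Python, from station import sense, vision, order gives the robot as it stands.
- The arm moves only by the shell command python3 -m crank 'ROWS' [OPENING] [FORCE]. ROWS is JSON, a list of rows, each an object with "dp": the shift along the world's x, y, z in units of 30 mm (1.0 is 30 mm), a list of three; "angular": the turn, a rotation vector about the world's x, y, z in degrees, a list of three. In form: [{"dp": [dx, dy, dz], "angular": [ax, ay, az]}, ...]. A call has 1 to 20 rows; each row shifts and turns the commanded pose from where the row before left it; what a row does not reach is not made up. A row lasts 1/10 s, in which the tool goes at most 50 mm and 8.59 degrees, less where a joint would pass 70% of its speed; a pose out of reach is approached as far as the arm can. A call is refused whole if a number of a shift passes 1 or a number of a turn 8.59, either way. A call with a gripper value outside its range is refused whole. OPENING is the closure, from 0 (fully open) to 1 (shut), set as the call begins (- or left out, the last holds). The fingers move at their own pace and stop on an object; FORCE is the grip in N (left out, the last holds). Time passes only in rows, so rows that do not move let the fingers close. It gives the time, the measured TCP pose, the force, the opening and the grip force at its end, in the units of the state.
- sense(): the state, without advancing time (a new reading comes with each control period).
- vision.snapshot(name): name is "side" or "top" or "wrist"; returns a dict with "image" (384x512x3 uint8, blue, green, red), "range_z" (384x512 float32, m along the optical axis (not along the pixel's ray), 0 where there is no reading), "mtx" (3x3 intrinsics, pixels), "pose" (4x4, takes a point from camera to world coordinates); the wrist camera has in their place "mount" (4x4, takes a point from camera to tool coordinates, whose origin is the TCP and whose axes are the flange's). Camera axes: x right, y down, z forward; pixel columns grow to the right and rows downward; lengths in m; the calibration is good to about 2 mm. The wrist camera is an equidistant fisheye: a pixel r from the principal point sees the ray r / f radians off the axis. A picture is of the moment at which its call begins: read the wrist's pose just before it.
- order.sign_off(): hands the job in; it is judged then, once.
The state is a dict: "t": time; "q": joint angles; "qd": joint speeds; "tau": joint torques, N m; "tcp_pos": TCP position; "tool_rot": TCP orientation; "force": force on the tool from outside, world axes, zero at the start; "ft_torque": the same for the moment, N m; "finger_gap": opening from 0.0 (shut) to 1.0 (fully open); "gripper_force": force on a finger pad.
Only numpy, scipy, OpenCV 4.12 (cv2) and the standard library are available. Lean on these libraries where they do the work, as an engineer would, in place of code of your own. Each camera call takes 0.05 s, during which the arm holds its last target. There are 200 camera calls.

## Working session

There is one attempt and no reset: what is moved stays moved. The work goes in short steps, Python scripts to look and compute and a shell command to move; the robot and the scene stay as the last step left them, time stands still between calls to the robot, and variables do not carry over. Pictures are saved under pics/ and viewed, at most 10 in all, crops included, and the job is handed in when it is done.

```bash
ls; mkdir -p pics; cat > h.py <<'E'
import numpy as np, cv2
from station import sense, vision, order
def cloud(s):
    z=s["range_z"]; K=s["mtx"]; v,u=np.mgrid[:z.shape[0],:z.shape[1]]
    P=np.stack([(u-K[0,2])/K[0,0]*z,(v-K[1,2])/K[1,1]*z,z,np.ones_like(z)],-1)
    W=(P@np.array(s["pose"]).T)[...,:3]; W[z==0]=np.nan
    return W
E
python3 - <<'E'
from h import *
a=vision.snapshot("top");b=vision.snapshot("side")
np.savez("s0.npz",ti=a["image"],tw=cloud(a),si=b["image"],sw=cloud(b))
cv2.imwrite("pics/top0.png",a["image"]);cv2.imwrite("pics/side0.png",b["image"])
print(a["pose"],b["pose"],a["mtx"],sense()["t"])
E
```

```text
pics
[[-0.00887527 -0.98321318  0.18224456  0.31804874]
 [-0.99963502  0.01337429  0.02347261 -0.01100695]
 [-0.02551597 -0.18196972 -0.98297302  1.34023393]
 [ 0.          0.          0.          1.        ]] [[-0.97779021 -0.16306995  0.13166054  0.38062931]
 [-0.20857888  0.69560977 -0.68747502  0.76680235]
 [ 0.02052215 -0.69966795 -0.71417337  0.93994177]
 [ 0.          0.          0.          1.        ]] [[449.88342642   0.         252.55085804]
 [  0.         449.88342642 191.68635898]
 [  0.           0.           1.        ]] 0.1
```

View pics/top0.png

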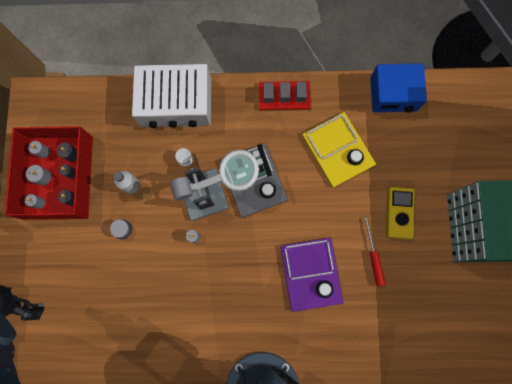

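View pics/side0.png

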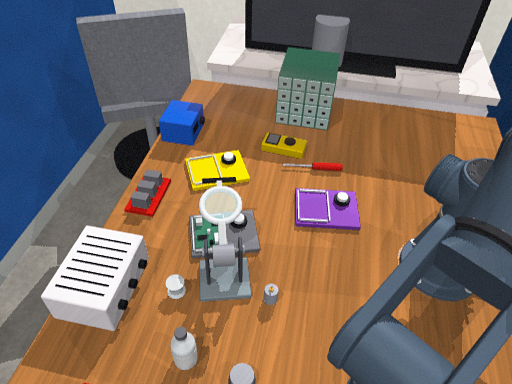

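The top view shows three lookalike buttons: grey fixture (268,190), yellow (355,157) and purple (325,289). Only the grey one lies beneath the lens (240,170), so I choose that one. The stand is at (204,195). Next is a close crop plus point measurements.

```bash
python3 - <<'E'
from h import *
d=np.load("s0.npz")
a=d["ti"][135:225,165:295];b=d["si"][175:305,165:285]
cv2.imwrite("pics/c0.png",np.hstack([cv2.resize(a,(0,0),fx=4,fy=4)[:360],cv2.resize(b,(260,360))]))
W=d["tw"]
for n,u,v in [("btn",268,190),("lens",240,170),("fixture corner",250,208),("base",212,208)]: print(n,W[v,u].round(4))
for nm,w,i in(("top",d["tw"],d["ti"]),("side",d["sw"],d["si"])):
    # white round button: pixels height 0.02..0.06 near
    p0=d["tw"][190,268]
    m=(np.hypot(w[...,0]-p0[0],w[...,1]-p0[1])<.03)&(i.min(2)>150)
    q=w[m]; print(nm,"btn",m.sum(),np.nanmedian(q,0),(np.nanmin(q,0)+np.nanmax(q,0))/2,np.nanmax(q,0)-np.nanmin(q,0))
    # boom region heights
    m=(w[...,2]>.1)&(np.abs(w[...,0]-.6)<.2)&(np.abs(w[...,1]-.06)<.2)
    v,u=np.nonzero(m); k=np.arange(len(u))
    import collections
    print(nm,len(u),u.min(),u.max(),v.min(),v.max())
# base top corners
w=d["tw"]; m=(np.abs(w[...,2]-.018)<.006)&(np.hypot(w[...,0]-w[195,204,0],w[...,1]-w[195,204,1])<.12)
m=m.astype(np.uint8)
for c in cv2.findContours(m,0,2)[0]:
    if cv2.contourArea(c)>150:
        pts=np.array([w[p[0][1],p[0][0],:2] for p in c],np.float32); print(cv2.minAreaRect(pts), cv2.boundingRect(c))
E
```

```text
btn [ 0.5633 -0.0254  0.0413]
lens [0.5941 0.0499 0.1711]
fixture corner [0.5137 0.0285 0.02  ]
base [0.5151 0.1415 0.0203]
top btn 80 [ 0.56635363 -0.02401756  0.04142579] [ 0.56792611 -0.02404268  0.04110218] [0.02768819 0.02669121 0.013158  ]
top 2752 169 271 107 204
side btn 55 [ 0.5609585  -0.01784604  0.03837256] [ 0.56194786 -0.0297967   0.02998643] [0.02134415 0.04985467 0.02416665]
side 2822 116 244 177 269
((0.5424031019210815, 0.05788985639810562), (0.07756110280752182, 0.0361274778842926), 20.156291961669922) (230, 189, 15, 25)
((0.5374844670295715, 0.16266252100467682), (0.08360442519187927, 0.12001310288906097), 18.114925384521484) (184, 182, 44, 38)
```

View pics/c0.png

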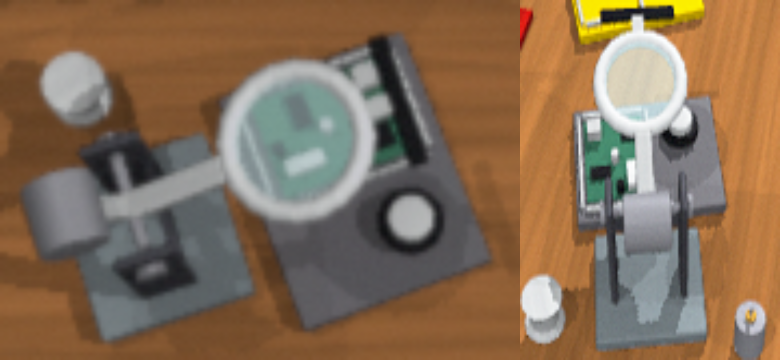

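The crop confirms it. The white button on grey is at crop (410,218), i.e. pixel (268,190). The black handle is at crop (400,100), i.e. pixel (265,160), the lens at (297,140), and the pivot rod at about (140,205).

```bash
python3 - <<'E'
from h import *
d=np.load("s0.npz")
s=vision.snapshot("top"); K=s["mtx"];T=np.array(s["pose"])
def ray(u,v,z):
    r=T[:3,:3]@np.array([(u-K[0,2])/K[0,0],(v-K[1,2])/K[1,1],1]); return T[:3,3]+r*(z-T[2,3])/r[2]
for nm in("t","s"):
    w=d[nm+"w"];i=d[nm+"i"]
    near=np.hypot(w[...,0]-.6,w[...,1]-.0)<.13
    h=near&(w[...,2]>.15)&(i.max(2)<70); q=w[h]
    print(nm,"handle",h.sum(),np.nanmean(q,0).round(4),(np.nanmax(q,0)-np.nanmin(q,0)).round(3))
    c=q[:,:2]-q[:,:2].mean(0); print(" dir",np.linalg.svd(c,full_matrices=False)[2][0])
    h2=(near|(np.hypot(w[...,0]-.58,w[...,1]-.05)<.12))&(w[...,2]>.135)&(i.min(2)>140); q=w[h2]
    print(nm,"lens",h2.sum(),((np.nanmax(q,0)+np.nanmin(q,0))/2).round(4),(np.nanmax(q,0)-np.nanmin(q,0)).round(3))
# handle by colour in top
i=d["ti"]; m=np.zeros(i.shape[:2],np.uint8); m[142:178,255:275]=(i[142:178,255:275].max(2)<45)
c=max(cv2.findContours(m,0,2)[0],key=cv2.contourArea); r=cv2.minAreaRect(c); print(r, ray(*r[0],.187))
bx=cv2.boxPoints(r); print([ray(*p,.187)[:2].round(4) for p in bx])
for u,v in [(184,157),(192,236),(120,229),(125,182)]: print("by",u,v,d["tw"][v,u])
E
```

```text
t handle 153 [ 0.6162 -0.0145  0.1893] [0.086 0.036 0.019]
 dir [-0.95314891 -0.3025015 ]
t lens 811 [0.5955 0.08   0.1633] [0.106 0.178 0.055]
s handle 123 [ 0.6152 -0.0105  0.1859] [0.084 0.032 0.012]
 dir [0.95449059 0.29824103]
s lens 1498 [0.5835 0.0762 0.1618] [0.134 0.171 0.051]
((263.91412353515625, 160.0297088623047), (32.27490997314453, 4.325128555297852), 70.90650939941406) [ 0.6164571 -0.0142351  0.187    ]
[array([0.6566, 0.0047]), array([ 0.6603, -0.0062]), array([ 0.5769, -0.0329]), array([ 0.5732, -0.0221])]
by 184 157 [nan nan nan]
by 192 236 [0.42944291 0.19396256 0.05707709]
by 120 229 [0.45382339 0.40837471 0.03842568]
by 125 182 [0.58137048 0.38104181 0.09757273]
```

```bash
python3 - <<'E'
from h import *
from scipy.spatial.transform import Rotation as R
s=sense(); print(s["t"],s["tcp_pos"],R.from_quat(s["tool_rot"]).as_matrix().round(3),s["finger_gap"])
E
python3 -m crank '[{"dp":[0,0,1],"angular":[0,0,0]},{"dp":[0,0,1],"angular":[0,0,0]},{"dp":[0.3,-1,0.3],"angular":[0,0,0]},{"dp":[0.5,-1,0],"angular":[0,0,0]},{"dp":[0.5,-1,0],"angular":[0,0,0]}]' 1 40
```

```text
0.15 [0.26578452 0.56508822 0.24753588] [[-0.905  0.426 -0.001]
 [ 0.426  0.905 -0.001]
 [ 0.    -0.002 -1.   ]] 0.9998658450628101
t: 0.65
tcp_pos: [0.3051, 0.4747, 0.3176]
tool_rot: [0.218, 0.976, 0.0, 0.0]
force: [0.7, 0.1, 0.2]
finger_gap: 0.142
gripper_force: 0.0
```

```bash
python3 -m crank '[{"dp":[0.58,-0.97,0],"angular":[0,0,-5]},{"dp":[0.58,-0.97,0],"angular":[0,0,-5]},{"dp":[0.58,-0.97,0],"angular":[0,0,-5]},{"dp":[0.58,-0.97,0],"angular":[0,0,-5]},{"dp":[0.58,-0.97,0],"angular":[0,0,-5]},{"dp":[0.58,-0.97,0],"angular":[0,0,-5]},{"dp":[0.58,-0.97,0],"angular":[0,0,-5]},{"dp":[0.58,-0.97,0],"angular":[0,0,-5]},{"dp":[0.58,-0.97,0],"angular":[0,0,-5]},{"dp":[0.58,-0.97,0],"angular":[0,0,-2]},{"dp":[0.58,-0.97,0],"angular":[0,0,0]},{"dp":[0.58,-0.97,0],"angular":[0,0,0]},{"dp":[0.58,-0.97,0],"angular":[0,0,0]},{"dp":[0.58,-0.97,0],"angular":[0,0,0]},{"dp":[0.58,-0.97,0],"angular":[0,0,0]},{"dp":[0.58,-0.97,0],"angular":[0,0,0]},{"dp":[0.58,-0.97,0],"angular":[0,0,0]},{"dp":[0.58,-0.97,0],"angular":[0,0,0]},{"dp":[0.58,-0.97,0],"angular":[0,0,0]}]'
python3 -m crank '[{"dp":[0,0,0],"angular":[7.1,2.3,0]},{"dp":[0,0,0],"angular":[7.1,2.3,0]},{"dp":[0,0,0],"angular":[7.1,2.3,0]},{"dp":[0,0,0],"angular":[7.1,2.3,0]},{"dp":[0,0,0],"angular":[7.1,2.3,0]},{"dp":[0,0,0],"angular":[7.1,2.3,0]},{"dp":[0,0,0],"angular":[0,0,0]},{"dp":[0,0,0],"angular":[0,0,0]}]'
python3 - <<'E'
from h import *
from scipy.spatial.transform import Rotation as R
s=sense(); print(s["t"],s["q"],s["tcp_pos"],R.from_quat(s["tool_rot"]).as_matrix().round(3))
E
```

```text
t: 2.55
tcp_pos: [0.636, -0.0786, 0.3168]
tool_rot: [0.589, 0.808, -0.0, -0.0]
force: [0.2, 0.2, 0.1]
finger_gap: -0.001
gripper_force: 0.0
t: 3.35
tcp_pos: [0.6355, -0.0777, 0.3163]
tool_rot: [0.545, 0.747, 0.223, -0.308]
force: [1.0, 0.3, 0.4]
finger_gap: -0.003
gripper_force: 0.0
3.35 [-0.51313585  0.71126981  1.10171102  0.52970228  1.90988257 -0.7951288 ] [ 0.63553469 -0.07772274  0.31625016] [[-0.215  0.952 -0.217]
 [ 0.677  0.306  0.669]
 [ 0.704 -0.003 -0.71 ]]
```

```bash
python3 -m crank '[{"dp":[0,0,-1],"angular":[0,0,0]},{"dp":[0,0,-1],"angular":[0,0,0]},{"dp":[0,0,-1],"angular":[0,0,0]},{"dp":[0,0,-1],"angular":[0,0,0]},{"dp":[0,0,-1],"angular":[0,0,0]},{"dp":[0,0,-0.3],"angular":[0,0,0]},{"dp":[-0.2,0.6,0],"angular":[0,0,0]},{"dp":[-0.15,0.5,0.1],"angular":[0,0,0]},{"dp":[0,0,0],"angular":[0,0,0]}]'
python3 - <<'E'
from h import *
a=vision.snapshot("side");b=vision.snapshot("top")
cv2.imwrite("pics/p1.png",np.hstack([cv2.resize(a["image"][130:280,130:290],(480,450)),cv2.resize(b["image"][125:225,215:315],(300,300)).copy() if 0 else cv2.resize(b["image"][125:225,215:285],(315,450))]))
E
```

```text
t: 4.25
tcp_pos: [0.625, -0.0418, 0.1637]
tool_rot: [0.543, 0.748, 0.223, -0.308]
force: [-0.2, -0.1, 0.1]
finger_gap: 0.001
gripper_force: 0.0
```

View pics/p1.png

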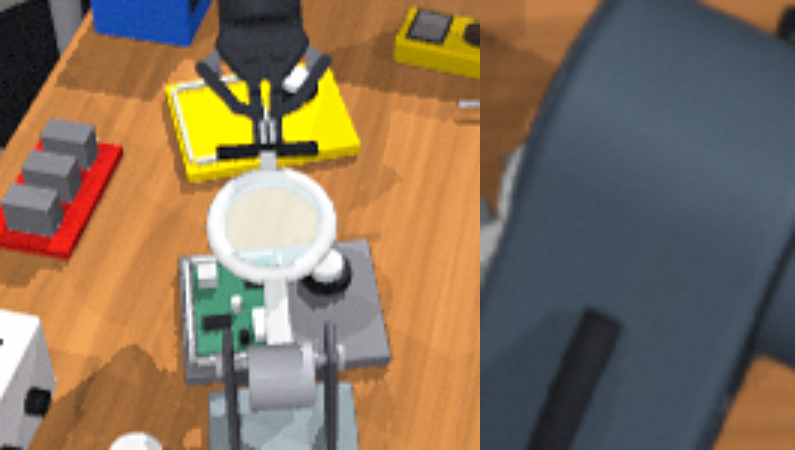

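Side view: the shut fingertips are under the centre of the black handle (265,150) in the crop, with nothing else near. Next I push along the arc.

```bash
python3 -m crank '[{"dp":[-0.03,0.09,0.1],"angular":[0,0,0]},{"dp":[-0.03,0.09,0.1],"angular":[0,0,0]},{"dp":[-0.035,0.113,0.311],"angular":[0,0,0]},{"dp":[-0.035,0.113,0.311],"angular":[0,0,0]},{"dp":[-0.035,0.113,0.311],"angular":[0,0,0]},{"dp":[-0.035,0.113,0.311],"angular":[0,0,0]},{"dp":[-0.053,0.17,0.282],"angular":[0,0,0]},{"dp":[-0.053,0.17,0.282],"angular":[0,0,0]},{"dp":[-0.053,0.17,0.282],"angular":[0,0,0]},{"dp":[-0.053,0.17,0.282],"angular":[0,0,0]}]'
python3 - <<'E'
from h import *
a=vision.snapshot("side")
cv2.imwrite("pics/p2.png",cv2.resize(a["image"][100:280,130:290],(533,600)))
E
```

```text
t: 5.35
tcp_pos: [0.6126, -0.0041, 0.2393]
tool_rot: [0.545, 0.747, 0.224, -0.309]
force: [1.3, -2.0, -0.1]
finger_gap: -0.0
gripper_force: 1.0
```

View pics/p2.png

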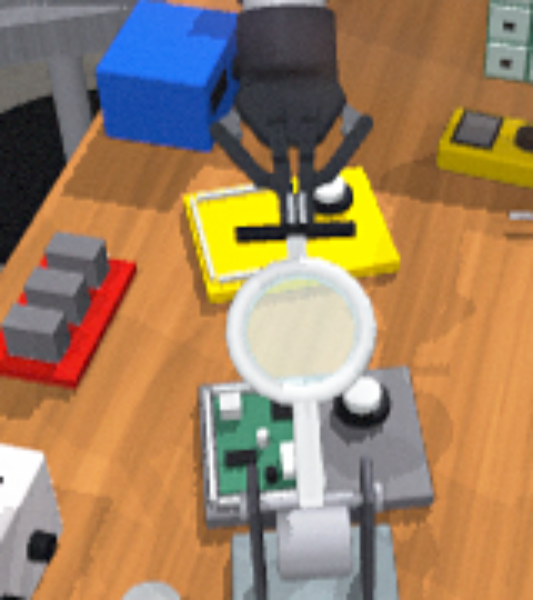

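The handle (295,230) is rising on the fingers, in contact at about 2 N. I continue along the arc past balance, then hold.

```bash
python3 -m crank '[{"dp":[-0.069,0.219,0.241],"angular":[0,0,0]},{"dp":[-0.069,0.219,0.241],"angular":[0,0,0]},{"dp":[-0.069,0.219,0.241],"angular":[0,0,0]},{"dp":[-0.069,0.219,0.241],"angular":[0,0,0]},{"dp":[-0.082,0.262,0.191],"angular":[0,0,0]},{"dp":[-0.082,0.262,0.191],"angular":[0,0,0]},{"dp":[-0.082,0.262,0.191],"angular":[0,0,0]},{"dp":[-0.082,0.262,0.191],"angular":[0,0,0]},{"dp":[0,0,0],"angular":[0,0,0]},{"dp":[0,0,0],"angular":[0,0,0]},{"dp":[0,0,0],"angular":[0,0,0]},{"dp":[0,0,0],"angular":[0,0,0]},{"dp":[0,0,0],"angular":[0,0,0]},{"dp":[0,0,0],"angular":[0,0,0]}]'
python3 - <<'E'
from h import *
a=vision.snapshot("side")
cv2.imwrite("pics/p3.png",cv2.resize(a["image"][100:280,130:290],(533,600)))
E
```

```text
t: 6.8
tcp_pos: [0.5947, 0.0525, 0.2901]
tool_rot: [0.545, 0.747, 0.224, -0.308]
force: [-1.0, 0.3, -0.4]
finger_gap: -0.0
gripper_force: 0.0
```

View pics/p3.png

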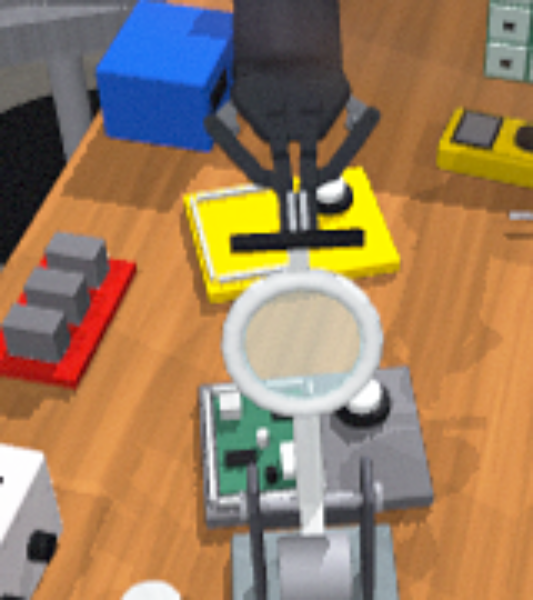

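The handle (297,240) now stands off the fingers, force near 0. I wait and measure it by depth.

```bash
python3 -m crank '[{"dp":[0,0,0],"angular":[0,0,0]},{"dp":[0,0,0],"angular":[0,0,0]},{"dp":[0,0,0],"angular":[0,0,0]},{"dp":[0,0,0],"angular":[0,0,0]},{"dp":[0,0,0],"angular":[0,0,0]},{"dp":[0,0,0],"angular":[0,0,0]},{"dp":[0,0,0],"angular":[0,0,0]},{"dp":[0,0,0],"angular":[0,0,0]},{"dp":[0,0,0],"angular":[0,0,0]},{"dp":[0,0,0],"angular":[0,0,0]},{"dp":[0,0,0],"angular":[0,0,0]},{"dp":[0,0,0],"angular":[0,0,0]},{"dp":[0,0,0],"angular":[0,0,0]},{"dp":[0,0,0],"angular":[0,0,0]},{"dp":[0,0,0],"angular":[0,0,0]}]'
cat > boom.py <<'E'
from h import *
a=vision.snapshot("side");w=cloud(a);i=a["image"].astype(int)
yp=(w[...,:2]-[.558,.171])@np.array([-.3,.954]); xp=(w[...,:2]-[.558,.171])@np.array([.954,.3])
zz=w[...,2]-.13; r=np.hypot(yp,zz)
m=(np.abs(xp)<.06)&(r>.085)&(r<.175)&(zz>0.03)&(i.min(2)>140)
phi=np.arctan2(np.median(zz[m]),-np.median(yp[m])); print(sense()["t"],m.sum(),"boom",phi-.262, np.hypot(np.median(yp[m]),np.median(zz[m])))
cv2.imwrite("pics/b.png",a["image"])
E
python3 boom.py
```

```text
t: 8.35
tcp_pos: [0.5947, 0.0527, 0.2903]
tool_rot: [0.545, 0.747, 0.224, -0.308]
force: [0.4, 0.1, 0.3]
finger_gap: 0.002
gripper_force: 0.0
8.4 255 boom 1.8730440507641748 0.1343743906544755
```

Boom is at about 1.85, raised on its stop. I retreat, straighten the tool and go above the button.

```bash
python3 -m crank '[{"dp":[-0.33,-0.86,0],"angular":[0,0,0]},{"dp":[-0.33,-0.86,0],"angular":[0,0,0]},{"dp":[-0.33,-0.86,0],"angular":[-7.1,-2.3,0]},{"dp":[0,0,0],"angular":[-7.1,-2.3,0]},{"dp":[0,0,-0.5],"angular":[-7.1,-2.3,0]},{"dp":[0,0,-1],"angular":[-7.1,-2.3,0]},{"dp":[0,0,-1],"angular":[-7.1,-2.3,0]},{"dp":[0,0,-1],"angular":[-7.1,-2.3,0]},{"dp":[0,0,-1],"angular":[0,0,0]},{"dp":[0,0,0],"angular":[0,0,0]},{"dp":[0,0,0],"angular":[0,0,0]}]'
python3 boom.py
python3 - <<'E'
from h import *
cv2.imwrite("pics/w1.png",vision.snapshot("wrist")["image"])
s=cv2.imread("pics/b.png")[100:290,130:290]
cv2.imwrite("pics/p4.png",np.hstack([cv2.resize(s,(320,384)),cv2.resize(cv2.imread("pics/w1.png"),(480,384))]))
E
```

```text
t: 9.5
tcp_pos: [0.5653, -0.0248, 0.1555]
tool_rot: [0.589, 0.808, 0.0, -0.0]
force: [0.1, -0.5, 0.7]
finger_gap: -0.003
gripper_force: 0.0
9.55 263 boom 1.87334799893241 0.13609088473380354
```

View pics/p4.png

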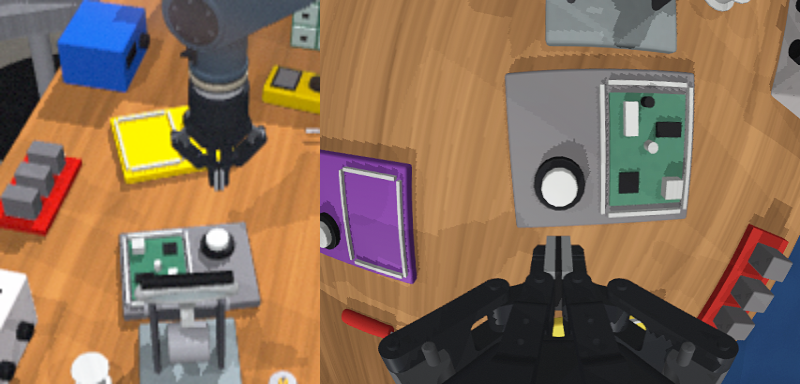

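The side view shows the boom raised. The wrist view shows the button (558,185), in line laterally with the shut fingers. I check its position by casting the wrist ray.

```bash
python3 - <<'E'
from h import *
from scipy.spatial.transform import Rotation as R
st=sense();s=vision.snapshot("wrist");i=s["image"];K=s["mtx"]
m=np.zeros(i.shape[:2],np.uint8); m[150:215,130:180]=(i[150:215,130:180].min(2)>170)
m[:, :]=m; c=max(cv2.findContours(m,0,2)[0],key=cv2.contourArea); (u,v),rr=cv2.minEnclosingCircle(c); print(u,v,rr)
x=(u-K[0,2])/K[0,0];y=(v-K[1,2])/K[1,1];th=np.hypot(x,y)
d=np.array([x/th*np.sin(th),y/th*np.sin(th),np.cos(th)])
M=np.array(s["mount"]);Rt=R.from_quat(st["tool_rot"]).as_matrix()
o=Rt@M[:3,3]+st["tcp_pos"];r=Rt@M[:3,:3]@d
print(o+r*(.042-o[2])/r[2])
z=s["range_z"][int(v),int(u)]; print("depth pt",o+r*z/d[2])
E
```

```text
Traceback (most recent call last):
ValueError: max() iterable argument is empty
```

```bash
python3 - <<'E'
from h import *
from scipy.spatial.transform import Rotation as R
st=sense();s=vision.snapshot("wrist");i=s["image"];K=s["mtx"]
m=np.zeros(i.shape[:2],np.uint8); m[155:215,225:283]=(i[155:215,225:283].min(2)>170)
c=max(cv2.findContours(m,0,2)[0],key=cv2.contourArea); (u,v),rr=cv2.minEnclosingCircle(c); print(u,v,rr)
x=(u-K[0,2])/K[0,0];y=(v-K[1,2])/K[1,1];th=np.hypot(x,y)
d=np.array([x/th*np.sin(th),y/th*np.sin(th),np.cos(th)])
M=np.array(s["mount"]);Rt=R.from_quat(st["tool_rot"]).as_matrix()
o=Rt@M[:3,3]+st["tcp_pos"];r=Rt@M[:3,:3]@d
print(o+r*(.042-o[2])/r[2])
z=s["range_z"][int(v),int(u)]; print("depth pt",o+r*z/d[2])
E
```

```text
254.4220733642578 187.5194854736328 18.748090744018555
[ 0.56562804 -0.02069431  0.042     ]
depth pt [ 0.56598043 -0.021744    0.03855432]
```

Both views agree on about (0.566, -0.023), top z about 0.040. I descend and press slowly.

```bash
python3 -m crank '[{"dp":[0,0.06,-1],"angular":[0,0,0]},{"dp":[0,0,-1],"angular":[0,0,0]},{"dp":[0,0,-0.9],"angular":[0,0,0]},{"dp":[0,0,-0.15],"angular":[0,0,0]},{"dp":[0,0,-0.15],"angular":[0,0,0]},{"dp":[0,0,0],"angular":[0,0,0]}]'
python3 -m crank '[{"dp":[0,0,-0.1],"angular":[0,0,0]},{"dp":[0,0,0],"angular":[0,0,0]}]'
```

```text
t: 10.3
tcp_pos: [0.5658, -0.0233, 0.0602]
tool_rot: [0.589, 0.808, 0.0, 0.001]
force: [-0.0, 1.3, 0.1]
finger_gap: -0.0
gripper_force: 0.0
t: 10.5
tcp_pos: [0.5656, -0.023, 0.0572]
tool_rot: [0.589, 0.808, 0.0, 0.001]
force: [0.4, 0.5, -0.0]
finger_gap: 0.002
gripper_force: 0.0
```

```bash
python3 -m crank '[{"dp":[0,0,-0.1],"angular":[0,0,0]},{"dp":[0,0,0],"angular":[0,0,0]}]'; python3 -m crank '[{"dp":[0,0,-0.1],"angular":[0,0,0]},{"dp":[0,0,0],"angular":[0,0,0]}]'
```

```text
t: 10.7
tcp_pos: [0.5657, -0.0231, 0.0538]
tool_rot: [0.589, 0.808, 0.0, 0.001]
force: [0.5, -0.2, 2.8]
finger_gap: 0.001
gripper_force: 1.2
t: 10.9
tcp_pos: [0.5657, -0.0231, 0.0505]
tool_rot: [0.589, 0.808, 0.0, 0.001]
force: [0.8, 0.2, 4.4]
finger_gap: 0.002
gripper_force: 2.0
```

```bash
python3 -m crank '[{"dp":[0,0,-0.07],"angular":[0,0,0]},{"dp":[0,0,0],"angular":[0,0,0]}]'; python3 -m crank '[{"dp":[0,0,-0.05],"angular":[0,0,0]},{"dp":[0,0,0],"angular":[0,0,0]}]'
```

```text
t: 11.1
tcp_pos: [0.5658, -0.0231, 0.049]
tool_rot: [0.589, 0.808, 0.0, 0.001]
force: [-0.4, 0.3, 7.4]
finger_gap: -0.004
gripper_force: 4.1
t: 11.3
tcp_pos: [0.5658, -0.023, 0.0489]
tool_rot: [0.589, 0.808, 0.0, 0.001]
force: [-2.1, 0.5, 17.7]
finger_gap: 0.003
gripper_force: 8.7
```

Bottomed: z stopped at 0.049 and the force climbed past 5 N. I release, rise clear and check.

```bash
python3 -m crank '[{"dp":[0,0,0.2],"angular":[0,0,0]},{"dp":[0,0,0.4],"angular":[0,0,0]},{"dp":[0,0,1],"angular":[0,0,0]},{"dp":[0,0,1],"angular":[0,0,0]},{"dp":[0,0,1],"angular":[0,0,0]},{"dp":[0,0,0],"angular":[0,0,0]},{"dp":[0,0,0],"angular":[0,0,0]},{"dp":[0,0,0],"angular":[0,0,0]},{"dp":[0,0,0],"angular":[0,0,0]},{"dp":[0,0,0],"angular":[0,0,0]}]'
python3 boom.py; python3 - <<'E'
from h import *
s=cv2.imread("pics/b.png");cv2.imwrite("pics/p5.png",cv2.resize(s[100:380,90:350],(520,560)))
E
```

```text
t: 12.3
tcp_pos: [0.5642, -0.0228, 0.1535]
tool_rot: [0.589, 0.808, -0.001, -0.001]
force: [0.2, 0.8, -0.2]
finger_gap: 0.002
gripper_force: 0.0
12.35 256 boom 1.8670674169368966 0.13728121612885036
```

View pics/p5.png

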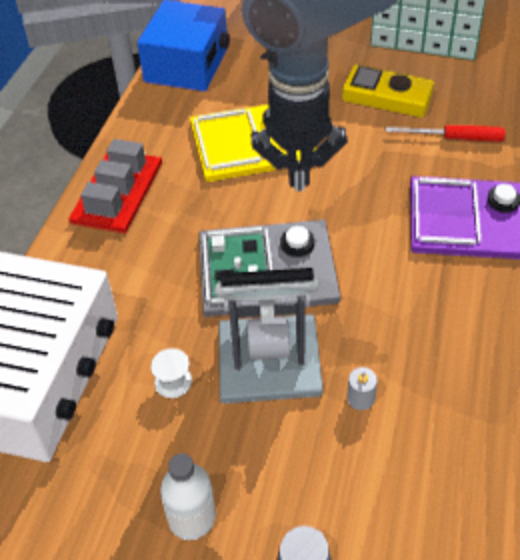

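The boom is up (lens edge-on at 268,280), the button (297,238) is back up, and the board and bystanders are in place.

```bash
python3 -c "
from station import order
print(order.sign_off())"
```

```text
the job is handed in; nothing more can be done
None
```

I pushed the magnifier past its balance point and it stays raised at about 1.87 rad; I then pressed the start button to its bottom stop, it came back up, the board and the bystanders in the last view looked undisturbed, and I handed the job in at about 12.4 s (no verdict was returned).

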